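# Roll the incense canister in between the saucers

## Robot

A 6-joint arm with a two-finger parallel gripper is mounted at the origin on the work surface. World frame = base frame: x ahead of the robot, y to its left, z up, the work surface at z = 0. Lengths are in mm, angles in rad, forces in N, time in s.
With the tool pointing down it reaches from about 300 to 850 mm from the base axis. Payload 4.2 kg.
Tool frame: the origin (TCP) lies on the centre line of the jaws, within the pads' length; the fingertips stand 17 mm ahead of it and the grasp point (between the pads) lies 2 mm behind it; y points along the fingers, z is the direction in which the jaws open and shut, and the axes are right-handed (so a half turn about y gives the same grasp; the last joint's range is limited). The gripper opens to 91 mm and grips with 3 to 60 N. Pads are 32 mm wide; open, the fingers measure 118 mm over their backs; the gripper's body (76 mm by 178 mm) begins 60 mm behind the grasp point.
Start: joints at [-1.13, 0.32, 1.565, -0, 1.257, -0.02], TCP at [255.687, -515.039, 230.976] pointing down, gripper open.
Joint ranges: [-3.11, 3.11], [-0.84, 2.01], [0.21, 2.61], [-1.34, 4.49], [0.05, 2.63], [-2.56, 2.56]. Speed limits (rad/s): [2.57, 2.57, 3.14, 3.14, 3.14, 3.14].

## Interface

Orientations are given as a unit quaternion [x, y, z, w].
In Python, from station import * gives the robot as it stands. The module is installed in compiled form; this text tells all that it offers.
- The arm moves only by the shell command python3 -m inch 'ROWS' [FORCE]. ROWS is JSON, a list that holds one entry, the list of rows, each a list of 5 numbers: the finger opening in mm, from 0 to 91.2, then the shift along the tool's x, y, z in mm, then the turn about the tool's y in rad. A call has 1 to 5 rows; each row shifts and turns the commanded pose from where the row before left it, along the tool's axes as they then stand; what a row does not reach is not made up. A row lasts 1/12 s, in which the tool goes at most 41.7 mm and 7.16 degrees, less where a joint would pass 70% of its speed; a pose out of reach is approached as far as the arm can. A call with a gripper value outside its range is refused whole. The fingers move at their own pace and stop on an object; FORCE is the grip in N (left out, the last holds). Time passes only in rows, so rows that do not move let the fingers close. It gives the time, the measured TCP pose, the force and the opening at its end, in the units of the state.
- get_state(): the state, without advancing time (a new reading comes with each control period).
- camera(name): name is "scene" or "top" or "wrist"; returns a dict with "image" (480x640x3 uint8, blue, green, red), "intrinsics" (3x3 intrinsics, pixels), "R" (3x3) and "t" (3): a world point X has camera coordinates R X + t. Camera axes: x right, y down, z forward; pixel columns grow to the right and rows downward; lengths in mm; the calibration is good to about 2 mm. A picture is of the moment at which its call begins. There is no depth.
- sign_off(): hands the job in, once; it reports no verdict.
The state is a dict: "clock": time; "qpos": joint angles; "qd": joint speeds; "tau": joint torques, N m; "eef_pos": TCP position; "tcp_rot": TCP orientation; "force": force on the tool from outside, world axes, zero at the start; "torque": the same for the moment, N m; "finger_gap": finger opening in mm.
Only numpy, scipy, OpenCV 4.12 (cv2) and the standard library are available. Lean on these libraries where they do the work, as an engineer would, in place of code of your own. Each camera call takes 0.05 s, during which the arm holds its last target. There are 200 camera calls.

## Task

The round wooden incense canister is lying out of its place on the shelf. With the fingertips on top of it, roll it over to the gap between the two white saucers, so that it stops half-way between them with its middle on the line through their centres (within about a centimetre), and leave it lying there. Do not grasp it, lift it or push it from low down at its side, and do not disturb the other things.

Things in the scene. Friction and masses are not known exactly. Their poses are not given: they have to be found in the camera images.
- canister: Round wooden incense canister lying on its side: plain closed cylinder 120 mm long, 60 mm across, about 0.22 kg. Origin at its centre, 30 mm above the shelf. x runs along its length; y and z turn as it rolls. Let go at 0.1 m/s it coasts about 10 mm. It starts 90 to 160 mm to either side of the gap between the saucers, abreast of it and parallel to their line, so rolling it straight brings it there.
- saucer_near: The nearer of the pair of white porcelain saucers (100 mm across, 18 mm high), standing on the shelf. Origin at the centre of its underside. Its x axis points towards the centre of the other saucer, 270 mm away; its z is up.
- saucer_far: The farther saucer of the pair, the same in size and shape; origin at the centre of its underside. The canister's place is half-way between the two saucers, on the line through their centres and lengthways along it, with 25 mm free at each end.
- incense_holder: Low glazed ceramic incense holder, round, 90 mm across, 26 mm high, on the other side of the gap from the canister, 120 to 160 mm from the saucers' line. Bystander. Origin under its centre.
- lacquer_box: Round red lacquered wooden box, 122 mm across, 76 mm high, at the far left. Bystander. Origin under its centre.
- tin_case: Hexagonal tin gift case, 128 mm across its corners, 90 mm high, at the far right. Bystander. Origin under its centre.
- candle_jar: Glass candle jar, 68 mm across, 75 mm high, on the left. Bystander. Origin under its centre.
- brass_bowl: Small brass bowl, 90 mm across, 45 mm high, on the right. Bystander. Origin under its centre.
Mind the look-alikes: they are no part of the job. Leave any turquoise look-alike of the canister alone. Leave any orange look-alike of the saucer_near alone.

How it is judged (in metres and radians):
On the way:
1. the canister is rolled along by fingertips on its upper side (turning, touched, and at least 15 mm on its way) (contact force between the fingers and canister above 0.2 N and angular speed of canister above 0.2 rad/s and distance of canister from where it was at the start of the episode above 0.015 m), for 0.02 s.
At the end, for the whole second after the job is handed in: The canister lies at rest on the shelf between the saucers: its centre within 15 mm of the line through the saucers' centres and within 20 mm of half-way between them, its length within 0.2 rad of that line; every other thing within 12 mm of where it stood; nothing is touched by the robot (y of canister in the frame of saucer_near between -0.015 and 0.015 m and x of canister in the frame of saucer_near between 0.115 and 0.155 m and angle between the x axis of canister and the x axis of saucer_near, either way round below 0.2 rad and height (world z) of canister between 0.026 and 0.034 m and linear speed of canister below 0.01 m/s and angular speed of canister below 0.3 rad/s and distance of each of saucer_near, saucer_far, incense_holder, lacquer_box, tin_case, candle_jar, brass_bowl from where it was at the start of the episode below 0.012 m).
It fails at once if the canister is lifted, or stood on end (centre more than 15 mm above where it lies) (height (world z) of canister above 0.045 m).
It fails at once if the fingers push on the canister from low down beside it: they touch it while the grasp point (about 19 mm behind the fingertips) is lower than its top (contact force between the fingers and canister above 0.5 N and height (world z) of the grasp point below 0.058 m).
It fails at once if another thing (a saucer, the incense holder, box, case, jar or bowl) is moved more than 12 mm (distance of any of saucer_near, saucer_far, incense_holder, lacquer_box, tin_case, candle_jar, brass_bowl from where it was at the start of the episode above 0.012 m).
It also fails if it takes over 64 s, if anything falls off the work surface, if the arm or the gripper's body presses on something with over 40 N, if the wrist force passes 120 N, or if a joint passes its speed limit or range.

## Working session

There is one attempt and no reset: what is moved stays moved. The work goes in short steps, Python scripts to look and compute and a shell command to move; the robot and the scene stay as the last step left them, time stands still between calls to the robot, and variables do not carry over. Pictures are saved under pics/ and viewed, about 8 in all and at most 12, crops included, and the job is handed in when it is done.

```bash
mkdir -p pics
cat > h.py <<'E'
from station import *
import numpy as np, cv2
def ray(c,u,v,z):
    K,R,t=[np.array(c[k],float) for k in("intrinsics","R","t")]
    d=R.T@np.linalg.solve(K,[u,v,1]); o=-R.T@t
    return (o+d*(z-o[2])/d[2]).round(1)
def proj(c,X):
    K,R,t=[np.array(c[k],float) for k in("intrinsics","R","t")]
    p=K@(R@np.array(X,float)+t.ravel()); return (p[:2]/p[2]).round(1)
E
python3 - <<'E'
from h import *
s=get_state();print(s["clock"],s["eef_pos"],s["tcp_rot"],s["finger_gap"])
for n in("top","scene"):
    c=camera(n);cv2.imwrite(f"pics/{n}0.png",c["image"])
    print(n,-np.array(c["R"]).T@np.array(c["t"]).ravel())
    np.savez(f"{n}0.npz",**c)
E
```

```text
0.0 [ 255.45171675 -514.59042002  230.11092165] [-0.16162066  0.68904382 -0.68780068  0.16133073] 91.10451289477302
top [ 377.86004635  -27.88740192 1166.81900566]
scene [1697.62740658  593.02415305  894.12004406]
```

View pics/top0.png

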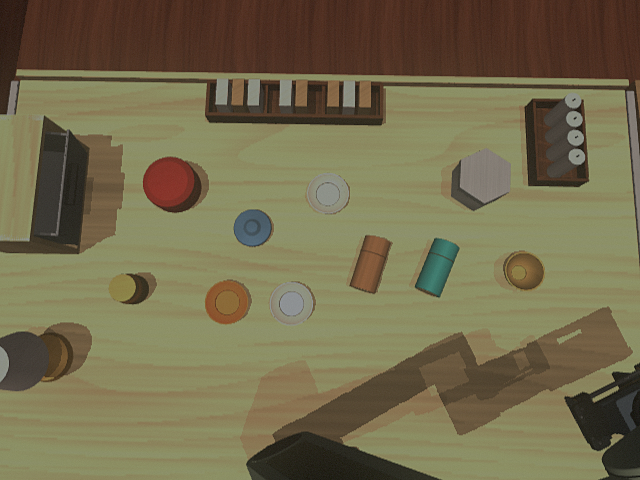

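The top view shows white saucers at (328,194) and (292,303), with an orange look-alike at (228,302). The brown wooden canister is at (371,264), with a turquoise look-alike at (437,267), and the blue holder is at (253,228). The brown canister and the white pair fit the description; I'll confirm this in an enlarged crop.

Run:
```python
import cv2
i=cv2.imread("pics/top0.png")[165:335,260:470]
cv2.imwrite("pics/crop0.png",cv2.resize(i,None,fx=3.5,fy=3.5,interpolation=cv2.INTER_CUBIC))
```

```text
(no output)
```

View pics/crop0.png

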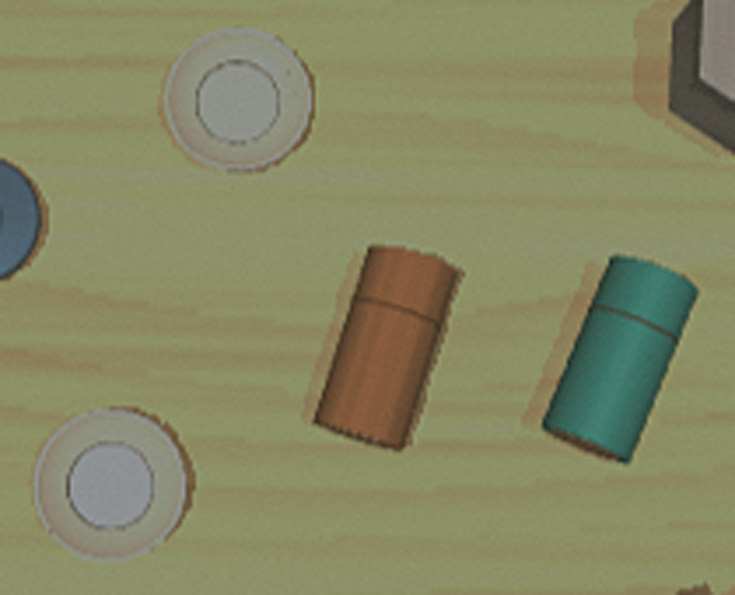

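The crop confirms the plain brown wooden canister (silhouette corners at crop (370,246), (463,270), (403,450), (315,422)). The white saucers are centred at crop (239,100) and (111,485).

```bash
cat >> h.py <<'E'
from scipy.spatial.transform import Rotation as Rn
E
python3 - <<'E'
from h import *
c=dict(np.load("top0.npz"))
f=lambda x,y,z:ray(c,260+x/3.5-.36,165+y/3.5-.36,z)
F=f(239,100,17);N=f(111.5,485,17);d=(F-N)[:2];L=np.hypot(*d);d/=L;n=np.array([-d[1],d[0]])
print(F,N,L,"dir",d,np.degrees(np.arctan2(d[1],d[0])))
P=[f(*p,30) for p in[(370,246),(463,270),(403,450),(315,422)]];print(P)
C=np.mean(P,0);M=(F+N)/2
a=(P[0]+P[1]-P[2]-P[3])[:2]/2;print("len",np.hypot(*a),"ang",np.degrees(np.arctan2(a[1],a[0])))
r=(C-M)[:2];print("C",C,"M",M,"along",r@d,"across(+left)",r@n)
H=ray(c,253,228,20);print("holder",H,(H-M)[:2]@n,(H-M)[:2]@d)
print("tool axes\n",Rn.from_quat(get_state()["tcp_rot"]).as_matrix().round(3))
E
```

```text
[667.2 -25.8  17. ] [410.   51.5  17. ] 268.5649455904475 dir [ 0.95768269 -0.2878261 ] -16.72785227445597
[array([ 567.7, -113.3,   30. ]), array([ 553.1, -173.9,   30. ]), array([ 435.8, -135.3,   30. ]), array([452.4, -78.8,  30. ])]
len 121.9081313940954 ang -17.44654789629522
C [ 502.25  -125.325   30.   ] M [538.6   12.85  17.  ] along 4.958605066912952 across(+left) -142.79028454621968
holder [580.3 145.8  20. ] 139.32626209922952 1.6688886891570718
tool axes
 [[-0.896 -0.001  0.445]
 [-0.445  0.001 -0.896]
 [-0.    -1.    -0.002]]
```

The measured size checks agree: saucer spacing 268.6 mm (270 given) and canister length 122 mm (120 given), parallel within 1°. The canister has to roll about 143 mm to the left. First I'll turn the tool by -0.82 rad so its x lies along the rolling direction, then move to just behind the canister's top.

```bash
python3 -m inch '[[[50,0,0,0,-0.117],[50,0,0,0,-0.117],[50,0,0,0,-0.117],[50,0,0,0,-0.117],[50,0,0,0,-0.117]]]' >/dev/null
python3 -m inch '[[[50,0,0,0,-0.117],[50,0,0,0,-0.117],[50,0,0,0,0],[50,-30,0,10,0],[50,-30,0,10,0]]]'
python3 -m inch '[[[50,-30,0,10,0],[50,-30,0,10,0],[50,-30,0,10,0],[50,-30,0,10,0],[50,-30,0,10,0]]]' >/dev/null
python3 -m inch '[[[50,-30,0,10,0],[50,-30,0,10,0],[50,-30,0,10,0],[50,-30,0,4,0],[50,-30,0,0,0]]]' >/dev/null
python3 -m inch '[[[50,-30,20,10,0],[50,-30,20,0,0],[50,-11,20,0,0],[50,0,20,0,0],[50,0,0,0,0]]]'
python3 - <<'E'
from h import *
s=get_state();print(s["clock"],s["eef_pos"],s["force"],s["finger_gap"]);print(Rn.from_quat(s["tcp_rot"]).as_matrix().round(3))
c=camera("wrist");cv2.imwrite("pics/w1.png",c["image"]);np.savez("w1.npz",**c)
E
```

```text
clock: 0.93
eef_pos: [291.7, -463.4, 230.3]
tcp_rot: [-0.42, 0.569, -0.568, 0.42]
force: [0.6, -0.4, -0.7]
finger_gap: 50.0
clock: 2.18
eef_pos: [486.1, -133.1, 147.3]
tcp_rot: [-0.424, 0.57, -0.565, 0.42]
force: [-1.0, 0.8, -0.8]
finger_gap: 50.1
2.1833 [ 486.08834054 -133.1126415   147.29655392] [-1.01900913  0.77475948 -0.75159573] 50.13649430281334
[[-0.288 -0.008  0.958]
 [-0.958  0.002 -0.288]
 [ 0.    -1.    -0.008]]
```

View pics/w1.png

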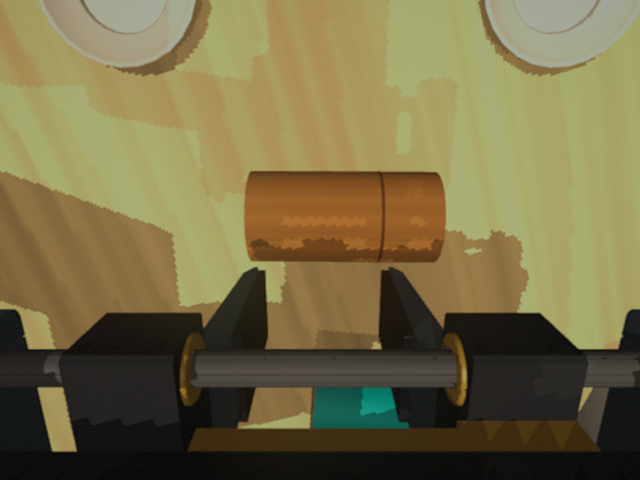

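The wrist view shows the canister at columns 245–446 and rows 171–262, with the fingers just behind it and the white saucers ahead near (120,0) and (560,0). I'll work out its centre from this view.

Run:
```python
from h import *
from scipy.optimize import least_squares
c=dict(np.load("w1.npz"));print("cam",-c["R"].T@c["t"].ravel())
s=get_state();T=s["eef_pos"];A=Rn.from_quat(s["tcp_rot"]).as_matrix()
d=A[:,2]*[1,1,0];d/=np.linalg.norm(d);n=-A[:,0]
th=np.linspace(0,2*np.pi,73)
def sil(p):
    P=[proj(c,[p[0]+e*60*d[0]+30*np.cos(t)*n[0],p[1]+e*60*d[1]+30*np.cos(t)*n[1],30+30*np.sin(t)]) for e in(-1,1) for t in th]
    P=np.array(P);return np.r_[P.min(0),P.max(0)]
r=least_squares(lambda p:sil(p)-[245,171,446,262],[502,-125],diff_step=1e-2)
C=r.x;print("C",C,r.fun)
print("C rel tool: forward",(C-T[:2])@n[:2],"along z",(C-T[:2])@d[:2])
M=np.array([538.6,12.85]);print("to go",(M-C)@n[:2],"along err",(C-M)@d[:2])
```

```text
cam [509.93877754 -54.24513549 301.04175492]
C [ 501.147066   -122.77077681] [-0.6 -0.1  0.6  0.2]
C rel tool: forward 14.845768916390295 along z 10.118038301374611
to go 140.66067528064968 along err 3.2081024323970553
```

```bash
python3 -m inch '[[[50,-2,20,10,0],[50,0,20,0,0],[50,0,18,0,0],[50,0,8,0,0],[50,0,0,0,0]]]'
python3 -m inch '[[[50,0,2,0,0],[50,0,0,0,0]]]'
```

```text
clock: 2.65
eef_pos: [498.1, -136.2, 84.3]
tcp_rot: [-0.422, 0.568, -0.567, 0.421]
force: [0.1, 0.5, 0.3]
finger_gap: 49.9
clock: 2.82
eef_pos: [499.5, -136.4, 84.1]
tcp_rot: [0.421, -0.567, 0.568, -0.422]
force: [-0.4, -0.3, 0.2]
finger_gap: 49.6
```

```bash
for i in 1 2 3; do python3 -m inch '[[[50,0,1,0,0],[50,0,1,0,0],[50,0,0,0,0]]]'|grep -E "eef|force"; done
```

```text
eef_pos: [498.9, -135.9, 81.4]
force: [-0.1, 0.2, -0.6]
eef_pos: [498.6, -135.8, 78.8]
force: [-0.7, -0.2, -0.2]
eef_pos: [498.8, -135.8, 77.2]
force: [-0.3, -0.1, 2.4]
```

Contact is made at about 2.4 N. I'll do the first stroke of about 50 mm at the fingertips, then check.

```bash
python3 -m inch '[[[50,-2,0.5,0,0],[50,-4,0,0,0],[50,-6,0,0,0],[50,-6,0,0,0],[50,-6,0,0,0]]]'|grep -E "eef|force"
python3 -m inch '[[[50,-6,0,0,0],[50,-6,0,0,0],[50,-6,0,0,0],[50,-4,0,0,0],[50,-2,0,0,0]]]'|grep -E "eef|force"
python3 -m inch '[[[50,0,0,0,0],[50,0,0,0,0]]]'|grep -E "eef|force"
python3 -m inch '[[[50,0,-5,0,0],[50,0,-15,0,0],[50,0,0,0,0]]]'
python3 - <<'E'
from h import *
c=camera("wrist");cv2.imwrite("pics/w2.png",c["image"]);np.savez("w2.npz",**c)
E
```

```text
eef_pos: [505.9, -112.6, 77.1]
force: [-1.2, -0.5, 5.8]
eef_pos: [512.9, -89.4, 77.2]
force: [-2.1, 0.8, 6.1]
eef_pos: [512.9, -89.6, 77.1]
force: [-1.0, 0.9, 5.4]
clock: 4.82
eef_pos: [514.0, -90.1, 98.3]
tcp_rot: [0.421, -0.566, 0.568, -0.423]
force: [0.3, -0.1, 0.3]
finger_gap: 50.0
```

View pics/w2.png

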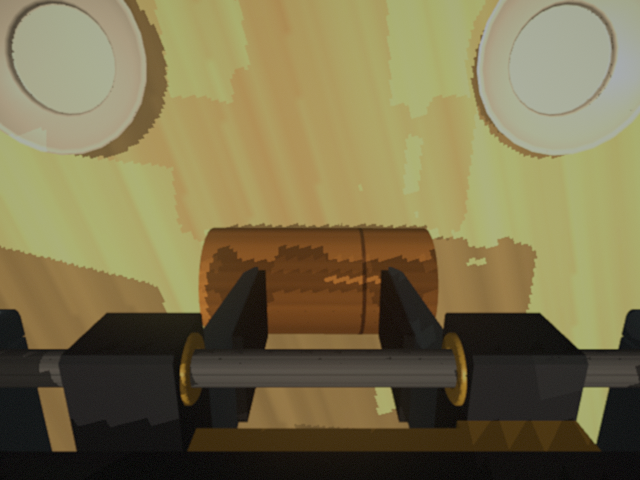

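After the first stroke the canister spans columns 200–438 and rows 227–333, still square to the tool. The saucers are at (63,58) and (562,59).

```bash
cat > fit.py <<'E'
from h import *
from scipy.optimize import least_squares
def fit(f,box,M=np.array([538.6,12.85])):
    c=dict(np.load(f));s=get_state();T=s["eef_pos"]
    d=np.array([.9577,-.2878]);n=np.array([.2878,.9577]);th=np.linspace(0,2*np.pi,73)
    def sil(p):
        P=np.array([proj(c,[*(p+e*60*d+30*np.cos(t)*n),30+30*np.sin(t)]) for e in(-1,1) for t in th]);return np.r_[P.min(0),P.max(0)]
    r=least_squares(lambda p:sil(p)-box,[520,-60],diff_step=1e-2);C=r.x
    print("C",C.round(1),r.fun.round(1),"fwd of tool",((C-T[:2])@n).round(1),"along",((C-T[:2])@d).round(1),"to go",((M-C)@n).round(1),"along err",((C-M)@d).round(1),"clock",s["clock"])
E
python3 -c "
from fit import *
fit('w2.npz',[200,227,438,333])
for z in(10,17):
  c=dict(np.load('w2.npz'));print(z,ray(c,63,58,z),ray(c,562,59,z))"
```

```text
C [508.3 -99.1] [-1.1 -0.2  1.2  0.5] fwd of tool -10.2 along -2.4 to go 115.9 along err 3.2 clock 4.8667
10 [411.9  54.   10. ] [667.  -22.8  10. ]
17 [415.5  52.2  17. ] [663.2 -22.5  17. ]
```

The canister moved 24.8 mm for 48 mm of tool travel, which is clean rolling. I'll do three more identical strokes.

```bash
python3 -m inch '[[[50,12,0,-2,0],[50,12,8,0,0],[50,0,7,0,0],[50,0,5,0,0],[50,0,0,0,0]]]'|grep -E "eef|force"
python3 -m inch '[[[50,-2,0,0,0],[50,-4,0,0,0],[50,-6,0,0,0],[50,-6,0,0,0],[50,-6,0,0,0]]]'|grep -E "eef|force"
python3 -m inch '[[[50,-6,0,0,0],[50,-6,0,0,0],[50,-6,0,0,0],[50,-4,0,0,0],[50,-2,0,0,0]]]'|grep -E "eef|force"
python3 -m inch '[[[50,0,0,0,0],[50,0,0,0,0],[50,0,-4,0,0],[50,0,-6,0,0]]]'|grep -E "eef|force"
python3 -m inch '[[[50,12,0,0,0],[50,12,0,0,0],[50,0,6,0,0],[50,0,4,0,0],[50,0,0,0,0]]]'|grep -E "eef|force"
python3 -m inch '[[[50,-2,0,0,0],[50,-4,0,0,0],[50,-6,0,0,0],[50,-6,0,0,0],[50,-6,0,0,0]]]'|grep -E "eef|force"
python3 -m inch '[[[50,-6,0,0,0],[50,-6,0,0,0],[50,-6,0,0,0],[50,-4,0,0,0],[50,-2,0,0,0]]]'|grep -E "eef|force"
python3 -m inch '[[[50,0,0,0,0],[50,0,0,0,0],[50,0,-4,0,0],[50,0,-6,0,0]]]'|grep -E "eef|force"
python3 -m inch '[[[50,12,0,0,0],[50,12,0,0,0],[50,0,6,0,0],[50,0,4,0,0],[50,0,0,0,0]]]'|grep -E "eef|force"
python3 -m inch '[[[50,-2,0,0,0],[50,-4,0,0,0],[50,-6,0,0,0],[50,-6,0,0,0],[50,-6,0,0,0]]]'|grep -E "eef|force"
python3 -m inch '[[[50,-6,0,0,0],[50,-6,0,0,0],[50,-6,0,0,0],[50,-4,0,0,0],[50,-2,0,0,0]]]'|grep -E "eef|force"
python3 -m inch '[[[50,0,0,0,0],[50,0,0,0,0],[50,0,-5,0,0],[50,0,-15,0,0],[50,0,0,0,0]]]'|grep -E "eef|force"
python3 - <<'E'
from h import *
c=camera("wrist");cv2.imwrite("pics/w3.png",c["image"]);np.savez("w3.npz",**c)
E
```

```text
eef_pos: [502.7, -112.6, 77.0]
force: [-4.9, 2.0, 14.0]
eef_pos: [509.8, -89.0, 77.0]
force: [-3.7, 1.3, 13.9]
eef_pos: [516.9, -65.8, 77.0]
force: [-4.3, 1.2, 14.6]
eef_pos: [516.6, -66.3, 85.4]
force: [-0.6, -0.8, -0.5]
eef_pos: [510.4, -89.8, 77.0]
force: [-3.2, -0.0, 10.2]
eef_pos: [517.5, -66.1, 77.1]
force: [-2.4, 0.2, 9.2]
eef_pos: [524.6, -42.9, 77.1]
force: [-2.1, 0.3, 10.5]
eef_pos: [523.6, -43.3, 85.7]
force: [0.1, 0.0, 0.0]
eef_pos: [517.2, -66.8, 77.0]
force: [-2.7, 0.2, 8.7]
eef_pos: [524.4, -43.1, 77.1]
force: [-2.7, 0.1, 10.5]
eef_pos: [531.5, -19.8, 77.1]
force: [-2.7, 0.7, 10.1]
eef_pos: [532.4, -20.5, 97.8]
force: [0.8, -0.3, 0.5]
```

View pics/w3.png

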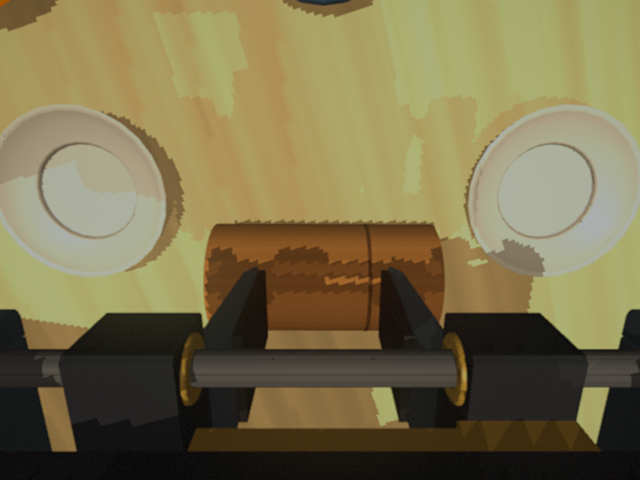

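The canister is now at columns 204–443 and rows 223–330. The saucer rims span rows 105–275; the left saucer's right edge is at 166 and the right saucer's left edge at 469.

```bash
cat > sau.py <<'E'
from h import *
from scipy.optimize import least_squares
def sau(f,L,R):  # (inner edge col, top row, bottom row)
    c=dict(np.load(f));th=np.linspace(0,2*np.pi,181);out=[]
    for o,left in((L,1),(R,0)):
        def e(p):
            P=np.array([proj(c,[p[0]+50*np.cos(t),p[1]+50*np.sin(t),17]) for t in th])
            return np.array([(P[:,0].max() if left else P[:,0].min())-o[0],P[:,1].min()-o[1],P[:,1].max()-o[2]])
        r=least_squares(e,[411,53] if left else [668,-24],diff_step=1e-2);print(r.x.round(1),r.fun.round(1));out.append(r.x)
    print("dist",np.hypot(*(out[1]-out[0])).round(1));return (out[0]+out[1])/2
E
python3 -c "
from sau import *; from fit import fit
M=sau('w3.npz',(166,105,275),(469,104,275));print(M)
fit('w3.npz',[204,223,443,330],M);fit('w3.npz',[204,223,443,330])"
```

```text
[408.5  54.2] [ 0.  -2.1  2.6]
[669.5 -23.9] [ 0.  -1.4  1.8]
dist 272.4
[539.00360696  15.13280219]
C [529.5 -27.8] [-1.4  0.1  1.4  0.2] fwd of tool -7.8 along -0.2 to go 43.9 along err 3.2 clock 9.75
C [529.5 -27.8] [-1.4  0.1  1.4  0.2] fwd of tool -7.8 along -0.2 to go 41.6 along err 2.9 clock 9.75
```

```bash
python3 -m inch '[[[50,11,0,0,0],[50,10,8,0,0],[50,0,7,0,0],[50,0,5,0,0],[50,0,0,0,0]]]'|grep -E "eef|force"
python3 -m inch '[[[50,-2,0,0,0],[50,-4,0,0,0],[50,-6,0,0,0],[50,-6,0,0,0],[50,-6,0,0,0]]]'|grep -E "eef|force"
python3 -m inch '[[[50,-6,0,0,0],[50,-6,0,0,0],[50,-6,0,0,0],[50,-4,0,0,0],[50,-2,0,0,0]]]'|grep -E "eef|force"
python3 -m inch '[[[50,0,0,0,0],[50,0,0,0,0],[50,0,-5,0,0],[50,0,-15,0,0],[50,0,0,0,0]]]'|grep -E "eef|force"
python3 - <<'E'
from h import *
c=camera("wrist");cv2.imwrite("pics/w4.png",c["image"]);np.savez("w4.npz",**c)
E
```

```text
eef_pos: [524.2, -40.5, 77.0]
force: [-4.2, 1.2, 13.4]
eef_pos: [531.4, -17.1, 77.0]
force: [-4.1, 1.2, 13.3]
eef_pos: [538.4, 6.2, 77.0]
force: [-4.1, 0.7, 13.5]
eef_pos: [540.1, 5.5, 97.4]
force: [0.4, 0.2, 0.3]
```

View pics/w4.png

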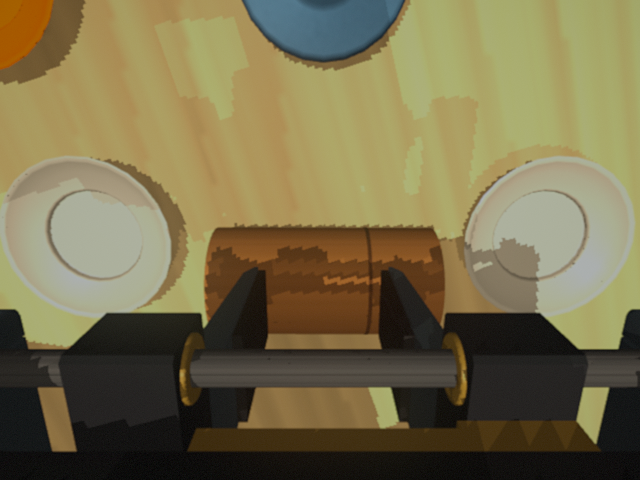

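The canister spans columns 204–443 and rows 226–333. The saucer rims span rows 156–315, with inner edges at 172 and 466.

```bash
python3 -c "
from sau import *; from fit import fit
M=sau('w4.npz',(172,156,315),(466,156,315));print(M)
fit('w4.npz',[204,226,443,333],M);fit('w4.npz',[204,226,443,333])"
```

```text
[409.3  54.4] [ 0.  -2.2  2.8]
[670.1 -24. ] [-0.2 -2.2  2.3]
dist 272.3
[539.66304624  15.19473171]
C [537.1   2.6] [ -5.  -10.3  -0.4  -9.6] fwd of tool -3.4 along -1.6 to go 12.8 along err 1.1 clock 11.4667
C [537.1   2.6] [ -5.  -10.3  -0.4  -9.6] fwd of tool -3.4 along -1.6 to go 10.2 along err 1.5 clock 11.4667
```

The fit stalled because the projection is rounded, which breaks the numerical derivative near y = 0. I'll fix that and rerun.

```bash
sed -i 's/return (p\[:2\]\/p\[2\]).round(1)/return p[:2]\/p[2]/' h.py; python3 -c "
from sau import *; from fit import fit
M=sau('w4.npz',(172,156,315),(466,156,315));print(M)
fit('w4.npz',[204,226,443,333],M);fit('w4.npz',[204,226,443,333])"
```

```text
[409.2  54.4] [ 0.  -2.2  2.8]
[670.1 -24.1] [ 0.  -2.   2.5]
dist 272.4
[539.68380015  15.11959929]
C [536.6  -3.5] [-1.3  0.1  1.3  0.2] fwd of tool -9.4 along -0.2 to go 18.7 along err 2.4 clock 11.4667
C [536.6  -3.5] [-1.3  0.1  1.3  0.2] fwd of tool -9.4 along -0.2 to go 16.3 along err 2.8 clock 11.4667
```

About 18 mm remain, so I'll finish with a gentle 36 mm stroke that slows down at the end, then retreat upwards.

```bash
python3 -m inch '[[[50,10,0,0,0],[50,8,8,0,0],[50,0,7,0,0],[50,0,5,0,0],[50,0,0,0,0]]]'|grep -E "eef|force"
python3 -m inch '[[[50,-2,0,0,0],[50,-4,0,0,0],[50,-5,0,0,0],[50,-5,0,0,0],[50,-5,0,0,0]]]'|grep -E "eef|force"
python3 -m inch '[[[50,-5,0,0,0],[50,-4,0,0,0],[50,-3,0,0,0],[50,-2,0,0,0],[50,-1,0,0,0]]]'|grep -E "eef|force"
python3 -m inch '[[[50,0,0,0,0],[50,0,0,0,0],[50,0,0,0,0],[50,0,-3,0,0],[50,0,-15,0,0]]]'|grep -E "eef|force"
python3 -m inch '[[[50,0,-20,0,0],[50,0,-30,0,0],[50,0,-30,0,0],[50,0,-10,0,0],[50,0,0,0,0]]]'|grep -E "eef|force"
python3 -m inch '[[[50,35,0,0,0],[50,35,0,0,0],[50,35,0,0,0],[50,35,0,0,0],[50,35,0,0,0]]]'|grep -E "eef|force"
python3 -m inch '[[[50,35,0,0,0],[50,35,0,0,0],[50,35,0,0,0],[50,35,0,0,0],[50,0,0,0,0]]]'|grep -E "eef|force"
python3 - <<'E'
from h import *
c=camera("top");np.savez("top1.npz",**c)
cv2.imwrite("pics/top1.png",c["image"])
i=c["image"][165:335,220:430]
cv2.imwrite("pics/crop1.png",cv2.resize(i,None,fx=3.5,fy=3.5,interpolation=cv2.INTER_CUBIC))
E
```

```text
eef_pos: [532.9, -11.6, 77.0]
force: [-5.1, 2.6, 13.9]
eef_pos: [539.1, 8.8, 77.0]
force: [-2.7, 1.1, 12.7]
eef_pos: [543.5, 23.3, 77.1]
force: [-4.4, 0.1, 14.0]
eef_pos: [542.0, 22.7, 91.8]
force: [0.6, 0.8, -0.3]
eef_pos: [545.6, 22.7, 186.2]
force: [-0.3, -0.2, -0.7]
eef_pos: [492.0, -145.8, 181.8]
force: [0.3, -0.0, -0.0]
eef_pos: [451.3, -283.5, 181.8]
force: [0.1, 0.2, -0.0]
```

View pics/crop1.png

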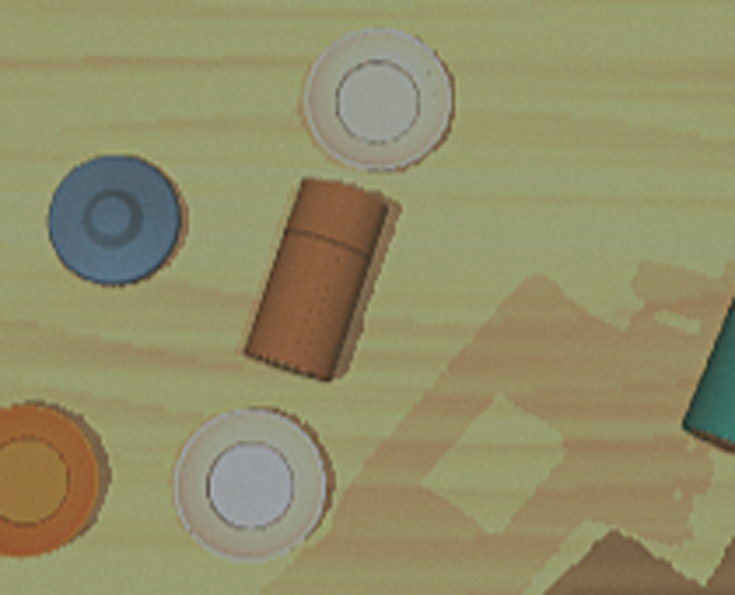

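The crop shows the canister lying between the saucers, with corners at (300,178), (388,204), (330,381), (244,353). The saucers are unmoved at (379,100) and (251,485), the same pixels as at the start.

Run:
```python
from h import *
c=dict(np.load("top1.npz"))
f=lambda x,y,z:ray(c,220+x/3.5-.36,165+y/3.5-.36,z)
F=f(379,100,17);N=f(251.5,485,17);d=(F-N)[:2];d/=np.hypot(*d);n=np.array([-d[1],d[0]])
P=[f(*p,30) for p in[(300,178),(388,204),(330,381),(244,353)]];C=np.mean(P,0);M=(F+N)/2
a=(P[0]+P[1]-P[2]-P[3])[:2];r=(C-M)[:2]
print(C,M,"along",r@d,"across",r@n,"dang",np.degrees(np.arctan2(a[1],a[0])-np.arctan2(d[1],d[0])))
# movement elsewhere
a,b=[cv2.cvtColor(cv2.imread(p),cv2.COLOR_BGR2GRAY) for p in("pics/top0.png","pics/top1.png")]
for k,(u,v) in dict(box=(171,184),tin=(481,180),jar=(128,288),bowl=(523,271),holder=(253,228),sf=(328,194),sn=(292,303)).items():
    t=a[v-26:v+26,u-26:u+26];m=cv2.matchTemplate(b[v-34:v+34,u-34:u+34],t,cv2.TM_CCOEFF_NORMED)
    _,q,_,l=cv2.minMaxLoc(m);print(k,l[0]-8,l[1]-8,round(q,2))
```

```text
[543.85   13.025  30.   ] [538.6   12.85  17.  ] along 4.977464564711037 across 1.6786814787344153 dang 0.39024767055500903
box 0 0 1.0
tin 0 0 1.0
jar 0 0 1.0
bowl -7 8 0.11
holder 0 0 1.0
sf 0 0 0.73
sn 0 0 0.96
```

View pics/top1.png

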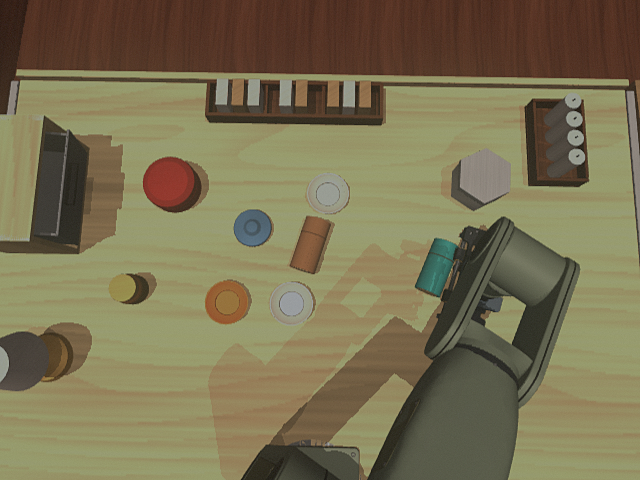

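The bowl's place at (523,271) is only hidden by the arm, which is high and touching nothing. Everything else stands where it was, so I'm handing in.

```bash
python3 -c "
from station import *
s=get_state();print(s['clock'],s['force']);print(sign_off())"
```

```text
14.4333 [ 0.26038226  0.37948682 -0.34961606]
the job is handed in; nothing more can be done
None
```

I rolled the wooden canister about 142 mm into the gap between the white saucers and left it lying there, handing in after about 14 s. It took six fingertip strokes on its top at about 5–15 N, with the gripper never closed on it.

- **Position:** The last top view puts the canister 1.7 mm off the saucers' line and 5 mm from half-way, with its length 0.4° off the line. The last wrist view, before the final stroke, put it about 2.5 mm from half-way. The top and wrist views disagreed by about 2.4 mm across the line. All of this is within the limits.
- **Other things:** The saucers, holder, box, case and jar showed no shift against the first picture. The far saucer's match score was low (0.73), but its rim sits at the same pixels.
- **Not checked:** The brass bowl was hidden behind the arm in the last picture. The arm passed only high above that area and measured no unexpected force.
- **Mended on the way:** One position fit stalled on a rounding fault in my code. I fixed it and reran it before the final stroke.

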